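# Key in the camera case's code and spring its lid

## Task

Open the locked camera case: press its code on the steel keys one after another, second from the left, then far right, then far left (left and right as seen from the robot), each right down so that it stays down, then press the red latch between the keys so that the lid springs up by itself, and come away clear. Press gently, keep the remaining key up, and leave the lens, the filters and the blower where they are: nothing is to be picked up.

Things in the scene. Friction and masses are not known exactly. Their poses are not given: they have to be found in the camera images.
- case: locked camera case, dark shell, 240 mm deep (x), 280 wide (y), fixed. Origin: centre of its underside, on the ledge; x points away from the robot to the hinges, y left. Its near 70 mm (x -120 to -50 mm) is a flat lock deck, top 100 mm above the ledge, with a line at x = -88 mm of two steel keys, the red latch, two more keys. The lid covers x -48 to +120 mm, top 118 mm above the ledge
- key1_top (a point): centre of the top of the far-left key, as seen from the robot: brushed-steel round push key, 26 mm across, standing 10 mm proud of the deck (2 mm when fully down); at x -88, y +105 mm in the case's frame, 110 mm above the ledge when up
- key1 (a joint): travel of the far-left key (m), positive downward: 0 = up, 0.008 = fully down on its stop. Moves straight down under about 3 N, has no return spring and stays where it is left; it counts as down beyond 0.006
- key2_top (a point): centre of the top of the second from the left key, as seen from the robot: brushed-steel round push key, 26 mm across, standing 10 mm proud of the deck (2 mm when fully down); at x -88, y +60 mm in the case's frame, 110 mm above the ledge when up
- key2 (a joint): travel of the second from the left key (m), positive downward: 0 = up, 0.008 = fully down on its stop. Moves straight down under about 3 N, has no return spring and stays where it is left; it counts as down beyond 0.006
- key3_top (a point): centre of the top of the third from the left key, as seen from the robot: brushed-steel round push key, 26 mm across, standing 10 mm proud of the deck (2 mm when fully down); at x -88, y -60 mm in the case's frame, 110 mm above the ledge when up
- key3 (a joint): travel of the third from the left key (m), positive downward: 0 = up, 0.008 = fully down on its stop. Moves straight down under about 3 N, has no return spring and stays where it is left; it counts as down beyond 0.006
- key4_top (a point): centre of the top of the far-right key, as seen from the robot: brushed-steel round push key, 26 mm across, standing 10 mm proud of the deck (2 mm when fully down); at x -88, y -105 mm in the case's frame, 110 mm above the ledge when up
- key4 (a joint): travel of the far-right key (m), positive downward: 0 = up, 0.008 = fully down on its stop. Moves straight down under about 3 N, has no return spring and stays where it is left; it counts as down beyond 0.006
- latch_top (a point): centre of the top of the red push latch, a rectangular button 26 mm (x) x 44 mm (y) in the middle of the deck at x -88, y 0 mm in the case's frame; 10 mm proud of the deck, 110 mm above the ledge when up
- latch (a joint): travel of the red latch (m), positive downward: 0 = up, 0.007 = fully down. Springs back; 2 N at the start to 7 N fully down. The lock bars it after about 1 mm unless exactly the code keys are down; with the code set, the lid comes free beyond about 0.005
- lid (a joint): opening of the flip-top lid (rad) about the hinges on its far edge: 0 = shut, 1.1 = fully up. Held shut by the latch; once free it swings up by its own spring in a second or so and stays up
- lid_edge (a point): on the lid, a dark shell 168 x 280 x 30 mm: the middle of the top near edge of the lid (40 mm beyond the line of keys, 118 mm above the ledge when shut)
- riser: wooden riser beside the case (either side), fixed, 225 mm deep (x) x 260 mm wide (y), three steps 75 mm deep, 35, 70 and 105 mm high, lowest nearest the robot. Origin: centre of its underside
- lens: black prime lens standing on the top step, 65 mm across, 58 mm high, 0.2-0.4 kg, loose. Origin: centre of its underside
- filter_a: grey filter lying in a clear plastic case 64 x 64 x 14 mm on the middle step, loose. Origin: centre of its underside
- filter_b: amber filter lying in a clear plastic case 64 x 64 x 14 mm on the middle step, loose. Origin: centre of its underside
- blower: blue rubber air blower with a black nozzle standing on the lowest step, 59 mm across, 125 mm high, light, loose. Origin: centre of its underside

How it is judged:
By the outcome, as a careful person would: the job done as asked, in the order asked, and still so for the second after the job is handed in, with the robot touching nothing.
It also fails if it takes over 48 s, if anything falls off the work surface, if the arm or the gripper's body presses on something with over 40 N, if the wrist force passes 120 N, or if a joint passes its speed limit or range.

## Robot

A 6-joint arm with a two-finger parallel gripper is mounted at the origin on the work surface. World frame = base frame: x ahead of the robot, y to its left, z up, the work surface at z = 0. Lengths are in m, angles in rad, forces in N, time in s.
With the tool pointing down it reaches from about 0.4 to 0.825 m from the base axis. Payload 7 kg.
Tool frame: the origin (TCP) lies midway between the tips of the shut fingers; the grasp point (between the pads) lies 19 mm behind it; z points along the fingers, y is the line along which they close (so a half turn about z gives the same grasp; the last joint's range is limited). The gripper opens to 88 mm and grips with 3 to 60 N. Pads are 19 mm wide; open, the fingers measure 130 mm over their backs; the gripper's body (78 mm by 193 mm) begins 47 mm behind the grasp point.
Start: joints at [-0.814, 0.359, 0.012, 0, -1.224, -0.288], TCP at [0.305, -0.602, 0.193] pointing down, gripper open.
Joint ranges: [-3.07, 3.07], [-1.43, 2.12], [-1.02, 1.25], [-3.03, 1.67], [-3.05, -0], [-3.03, 3.03]. Speed limits (rad/s): [2.39, 2.39, 3.01, 3.14, 3.14, 3.14].

## Interface

Orientations are given as [roll, pitch, yaw] about the fixed x, y, z axes, in that order (R = Rz(yaw) Ry(pitch) Rx(roll)).
In Python, from station import monitor, viewer, arm gives the robot as it stands.
- The arm moves only by the tool move_arm, never from a script. Its argument "deltas" is a list that holds one entry, the list of rows, each a list of 7 numbers: the turn, a rotation vector about the tool's x, y, z in degrees, then the shift along the tool's x, y, z in m, then the finger opening in m, from 0 to 0.0876. A call has 1 to 12 rows; each row is the pose to reach, as a shift and turn from the pose commanded when the call began, along the tool's axes at that moment; what a row does not reach only later rows make up. A row lasts 1/12 s, in which the tool goes at most 41.7 mm and 7.16 degrees, less where a joint would pass 70% of its speed; a pose out of reach is approached as far as the arm can. A call with a gripper value outside its range is refused whole. The fingers move at their own pace and stop on an object; "force" is the grip in N (left out, the last holds). Time passes only in rows, so rows that repeat a pose let the fingers close. It gives the time, the measured TCP pose, the force and the opening at its end, in the units of the state.
- monitor.get_state(): the state, without advancing time (a new reading comes with each control period).
- viewer.grab_frame(name): name is "scene" or "top" or "wrist"; returns a dict with "frame" (400x640x3 uint8, blue, green, red), "vfov" (degrees; the focal length in pixels is half the picture's height over the tangent of half this angle, whatever the lens; pixels are square), "cx", "cy" (the principal point, pixels), "D" ([k1, k2, p1, p2, k3] as OpenCV has them; the pictures are not rectified), "xyz" and "orientation" of the camera in the world; the wrist camera has in their place "hand_eye" (4x4, takes a point from camera to tool coordinates, whose origin is the TCP and whose axes are the flange's). Camera axes: x right, y down, z forward; pixel columns grow to the right and rows downward; lengths in m; the calibration is good to about 2 mm. A picture is of the moment at which its call begins: read the wrist's pose just before it. There is no depth.
- arm.job_done(): hands the job in, once; it reports no verdict.
The state is a dict: "t": time; "q": joint angles; "qd": joint speeds; "joint_efforts": joint torques, N m; "eef_pos": TCP position; "ee_rot": TCP orientation; "force": force on the tool from outside, world axes, zero at the start; "moment": the same for the moment, N m; "width": finger opening in m.
Only numpy, scipy, OpenCV 4.12 (cv2) and the standard library are available. Lean on these libraries where they do the work, as an engineer would, in place of code of your own. Each camera call takes 0.05 s, during which the arm holds its last target. There are 200 camera calls.

## Working session

There is one attempt and no reset: what is moved stays moved. The work goes in short steps, Python scripts to look and compute and a tool call to move; the robot and the scene stay as the last step left them, time stands still between calls to the robot, and variables do not carry over. Pictures are saved under pics/ and viewed, on a budget of 10 in all, crops included, one or two more only if the job needs it, and the job is handed in when it is done.

Besides the shell and the picture viewer there is one more tool, called after "Request:" as name(argument=value, ...), one argument or row to a line, values as JSON. move_arm: Moves the arm, as the interface text tells. Its arguments: {"type":"object","properties":{"deltas":{"type":"array","items":{"type":"array","items":{"type":"array","items":{"type":"number"}}}},"force":{"type":"number"}},"required":["deltas"]}

```bash
mkdir -p pics; ls; cat > h.py <<'E'
import numpy as np, cv2
from scipy.spatial.transform import Rotation as R
from station import monitor, viewer, arm
def grab(n):
    s=monitor.get_state(); f=viewer.grab_frame(n); return s,f
def cam(s,f):
    """K, D, camera rotation and position in world"""
    h,w=f["frame"].shape[:2]; fl=h/2/np.tan(np.radians(f["vfov"])/2)
    K=np.array([[fl,0,f["cx"]],[0,fl,f["cy"]],[0,0,1.]])
    if "hand_eye" in f:
        T=np.array(f["hand_eye"]); Rt=R.from_euler("xyz",s["ee_rot"]).as_matrix()
        return K,np.array(f["D"]),Rt@T[:3,:3],Rt@T[:3,3]+s["eef_pos"]
    return K,np.array(f["D"]),R.from_euler("xyz",f["orientation"]).as_matrix(),np.array(f["xyz"])
def ray_plane(c,px,z):
    K,D,Rc,p=c
    u=cv2.undistortPoints(np.array(px,float).reshape(-1,1,2),K,D).reshape(-1,2)
    d=np.c_[u,np.ones(len(u))]@Rc.T
    return p+d*((z-p[2])/d[:,2])[:,None]
def proj(c,P):
    K,D,Rc,p=c
    Pc=(np.atleast_2d(P)-p)@Rc
    return cv2.projectPoints(Pc,np.zeros(3),np.zeros(3),K,D)[0].reshape(-1,2)
E
python3 - <<'E'
from h import *
for n in ("scene","top"):
    s,f=grab(n); cv2.imwrite(f"pics/{n}0.png",f["frame"]); print(n,f["xyz"],f["orientation"],f["vfov"],f["cx"],f["cy"],f["D"])
s,f=grab("wrist"); print(f["hand_eye"],f["vfov"])
print(s)
E
```

```text
pics
scene [1.06304082 0.46399373 0.75613225] [-2.35422493  0.01253021  2.36399249] 56.18012848808844 316.69828105156137 203.98713141903846 [-0.02728067  0.          0.          0.          0.        ]
top [ 0.44752786 -0.02251199  1.1974669 ] [-2.97853481e+00 -4.59153012e-04 -1.55858567e+00] 43.45982103283527 312.88212837446 194.52340545199348 [-0.151033  0.        0.        0.        0.      ]
[[-1.75201194e-05 -9.69815047e-01 -2.43841698e-01  6.40909420e-02]
 [ 9.99999990e-01  1.67883504e-05 -1.38621550e-04  1.11938590e-03]
 [ 1.38530965e-04 -2.43841698e-01  9.69815038e-01 -1.90509372e-01]
 [ 0.00000000e+00  0.00000000e+00  0.00000000e+00  1.00000000e+00]] 70.07895950655579
{'t': 0.1, 'q': array([-8.13913768e-01,  3.59343298e-01,  1.11549919e-02, -2.86603269e-04,
       -1.22413722e+00, -2.88110444e-01]), 'qd': array([ 0.00075969, -0.00124331,  0.00162975,  0.00135122,  0.00173801,
       -0.00112283]), 'joint_efforts': array([-4.76956266e-04, -5.84165311e+01,  2.93751258e+01,  7.01552153e+00,
        1.01535057e-02, -4.69321947e-05]), 'eef_pos': array([ 0.3047019 , -0.6017568 ,  0.19260422]), 'ee_rot': array([ 3.14004992e+00, -1.76210425e-04, -2.67291798e+00]), 'force': array([-1.02484405,  0.24164585,  0.6909409 ]), 'moment': array([-0.03514178, -0.03702108,  0.04112674]), 'width': 0.08758820489338592}
```

View pics/scene0.png

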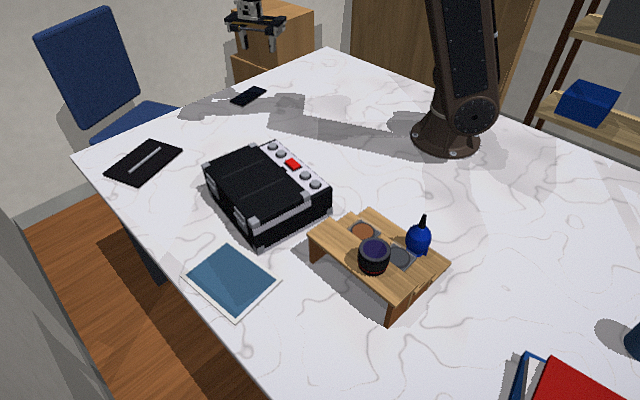

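View pics/top0.png

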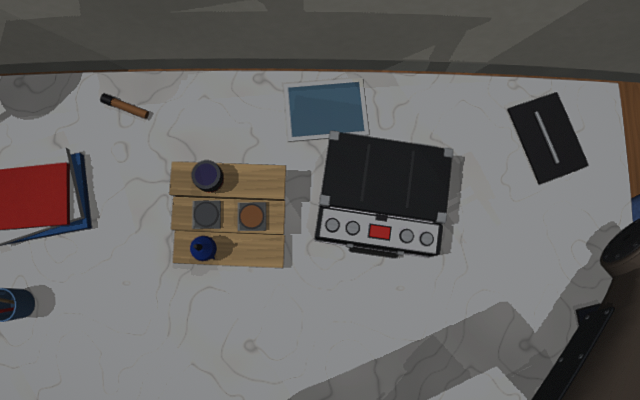

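The top view has image up = +x and left = +y. The keys are at about (333,225), (353,228), (406,236) and (427,239), with the red latch at (380,232). The riser is to the left of the case (columns 170–286). I'll measure these positions in both views and compare them.

```bash
python3 - <<'E'
from h import *
def red(im,roi):
    x0,y0,x1,y1=roi; hsv=cv2.cvtColor(im[y0:y1,x0:x1],cv2.COLOR_BGR2HSV)
    m=cv2.inRange(hsv,(0,150,90),(8,255,255))|cv2.inRange(hsv,(172,150,90),(180,255,255))
    M=cv2.moments(m,True); return M["m10"]/M["m00"]+x0,M["m01"]/M["m00"]+y0,M["m00"]
s,f=grab("top"); c=cam(s,f); r=red(f["frame"],(360,215,400,250)); print(r)
px=[(333,225),(353,228),r[:2],(406,236),(427,239)]
for z in (0.11,0.13): 
    P=ray_plane(c,px,z); print(P.round(4), np.linalg.norm(P[0]-P[4]))
s2,f2=grab("scene"); c2=cam(s2,f2); r2=red(f2["frame"],(275,150,310,178)); print(r2)
for z in (0.09,.11,.13,.15): print(z,ray_plane(c,[r[:2]],z).round(4),ray_plane(c2,[r2[:2]],z).round(4))
E
```

```text
(379.39366515837105, 231.54751131221718, 221.0)
[[ 0.5598 -0.0654  0.11  ]
 [ 0.5537 -0.109   0.11  ]
 [ 0.5465 -0.1666  0.11  ]
 [ 0.5373 -0.225   0.11  ]
 [ 0.531  -0.2713  0.11  ]] 0.20788059242671345
[[ 0.5577 -0.0646  0.13  ]
 [ 0.5517 -0.1074  0.13  ]
 [ 0.5447 -0.164   0.13  ]
 [ 0.5356 -0.2213  0.13  ]
 [ 0.5295 -0.2667  0.13  ]] 0.2040573847165505
(292.48514851485146, 163.56435643564356, 101.0)
0.09 [[ 0.5483 -0.1693  0.09  ]] [[ 0.5343 -0.1827  0.09  ]]
0.11 [[ 0.5465 -0.1666  0.11  ]] [[ 0.5501 -0.1633  0.11  ]]
0.13 [[ 0.5447 -0.164   0.13  ]] [[ 0.566  -0.1438  0.13  ]]
0.15 [[ 0.5429 -0.1613  0.15  ]] [[ 0.5819 -0.1244  0.15  ]]
```

```bash
cat >> h.py <<'E'
def plan(target, yaw):
    """turn (deg rotvec) and shift in the tool's axes from the measured pose to target with tool down"""
    s=monitor.get_state(); Rt=R.from_euler("xyz",s["ee_rot"])
    rv=(Rt.inv()*R.from_euler("xyz",[np.pi,0,yaw])).as_rotvec(degrees=True)
    print("t",round(s["t"],2),"turn",rv.round(2),"shift",Rt.inv().apply(np.array(target)-s["eef_pos"]).round(4),"F",s["force"].round(2))
E
python3 - <<'E'
from h import *
plan((.3047,-.6018,.25),np.pi-.139); plan((.53,-.168,.25),np.pi-.139)
E
```

```text
t 0.25 turn [ 4.000e-02 -2.000e-02  3.482e+01] shift [ 0.0001  0.0002 -0.057 ] F [-0.52  0.75 -0.2 ]
t 0.25 turn [ 4.000e-02 -2.000e-02  3.482e+01] shift [-0.3969  0.2855 -0.0568] F [-0.52  0.75 -0.2 ]
```

Request:
move_arm(
  deltas=[
    [[0,0,0,0,0,-0.04,0.0],[0,0,7,-0.033,0.024,-0.057,0.0],[0,0,14,-0.066,0.048,-0.057,0.0],[0,0,21,-0.099,0.071,-0.057,0.0],[0,0,28,-0.132,0.095,-0.057,0.0],[0,0,34.8,-0.165,0.119,-0.057,0.0],[0,0,34.8,-0.198,0.143,-0.057,0.0],[0,0,34.8,-0.231,0.167,-0.057,0.0],[0,0,34.8,-0.264,0.19,-0.057,0.0],[0,0,34.8,-0.297,0.214,-0.057,0.0],[0,0,34.8,-0.33,0.238,-0.057,0.0],[0,0,34.8,-0.363,0.261,-0.057,0.0]],
  ],
)

```text
t: 1.25
eef_pos: [0.5105, -0.2048, 0.2508]
ee_rot: [3.141, 0.001, 3.003]
force: [0.1, -1.7, -0.1]
width: 0.0129
```

```bash
python3 - <<'E'
from h import *
s,f=grab("wrist"); cv2.imwrite("pics/w1.png",f["frame"]); print(s["eef_pos"],s["ee_rot"],s["width"])
plan((.53,-.168,.25),np.pi-.139)
E
```

```text
[ 0.51049142 -0.20475627  0.25079651] [3.14147326e+00 6.63767250e-04 3.00305881e+00] 0.012919866467653723
t 1.3 turn [0.08 0.1  0.18] shift [-0.0118  0.0339  0.0006] F [ 1.96  2.33 -0.11]
```

Request:
move_arm(
  deltas=[
    [[0,0,0,-0.012,0.034,0,0.0],[0,0,0,-0.012,0.034,0,0.0],[0,0,0,-0.012,0.034,0,0.0],[0,0,0,-0.012,0.034,0,0.0]],
  ],
)

```text
t: 1.63
eef_pos: [0.5266, -0.1746, 0.2504]
ee_rot: [-3.141, -0.0, 3.004]
force: [-0.1, -0.1, 0.5]
width: 0.0004
```

```bash
python3 - <<'E'
from h import *
s,f=grab("wrist"); cv2.imwrite("pics/w2.png",f["frame"]); print(s["eef_pos"],s["ee_rot"],s["width"],s["force"])
c=cam(s,f); print(proj(c,[[ 0.5598,-0.0654,0.11  ], [ 0.5537,-0.109,0.11],[ 0.5465,-0.1666,.11],[ 0.5373,-0.225,0.11  ], [ 0.531,-0.2713,.11]]).round(0))
E
```

```text
[ 0.52656062 -0.17461646  0.25035729] [-3.14149962e+00 -3.24686265e-04  3.00384644e+00] 0.0004309334247572111 [-0.11393494 -0.08689315  0.47542992]
[[417. 195.]
 [380. 194.]
 [331. 195.]
 [282. 194.]
 [243. 194.]]
```

View pics/w2.png

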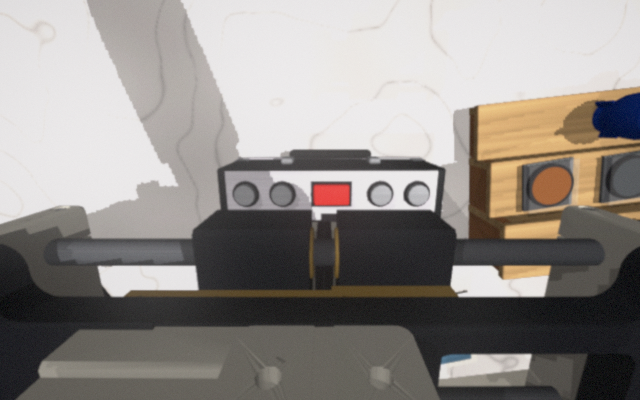

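The wrist view is turned round, so image up is towards the robot and image right is +y. It shows the keys at about (245,194), (283,194), (381,194) and (418,194) and the latch at (331,194). That agrees with the predicted pixels to about 2 px. One refinement from this view, then I'll go.

```bash
python3 - <<'E'
from h import *
s,f=grab("wrist"); c=cam(s,f); im=f["frame"]; g=cv2.cvtColor(im,cv2.COLOR_BGR2GRAY)
big=cv2.resize(g[172:214,222:442],None,fx=4,fy=4,interpolation=cv2.INTER_CUBIC)
C=cv2.HoughCircles(big,cv2.HOUGH_GRADIENT,1,100,param1=120,param2=18,minRadius=38,maxRadius=62)[0]
C=C[np.argsort(-C[:,0])]; px=(C[:,:2]+.5)/4-.5+[222,172]; print(np.c_[px,C[:,2]/4].round(1))
hsv=cv2.cvtColor(im,cv2.COLOR_BGR2HSV); m=cv2.inRange(hsv,(0,150,90),(8,255,255))|cv2.inRange(hsv,(172,150,90),(180,255,255))
m[:172]=0;m[214:]=0;m[:,:300]=0;m[:,360:]=0
M=cv2.moments(m,True); r=(M["m10"]/M["m00"],M["m01"]/M["m00"])
P=ray_plane(c,np.vstack([px,r]),.11); print(P.round(4)); k=P[:-1]
print("gaps",np.linalg.norm(np.diff(k,axis=0),axis=1).round(4))
if len(k)==4:
    L=np.array([105,60,-60,-105])/1e3; a=np.polyfit(L,k[:,0],1); b=np.polyfit(L,k[:,1],1)
    print("centre",a[1],b[1],"dir",a[0],b[0],"yaw",-np.arctan2(a[0],b[0]))
E
```

```text
[[416.5 192.5  13.7]
 [380.2 193.   13.3]
 [282.2 193.8  12.9]
 [246.8 194.2  12.4]]
[[ 0.5572 -0.066   0.11  ]
 [ 0.5519 -0.109   0.11  ]
 [ 0.5366 -0.2251  0.11  ]
 [ 0.5313 -0.2673  0.11  ]
 [ 0.5457 -0.1669  0.11  ]]
gaps [0.0433 0.1171 0.0425]
centre 0.5442699189517732 -0.16688046487719246 dir 0.12430265248016106 0.9607980219854781 yaw -0.12865973635834954
```

```bash
python3 - <<'E'
from h import *
print(monitor.get_state()["eef_pos"]); y=np.pi-.134
plan((.553,-.1075,.14),y)
E
```

```text
[ 0.526263   -0.17540242  0.25044745]
t 1.73 turn [-0.   -0.01 -0.31] shift [-0.0171  0.071   0.1104] F [ 0.13 -0.83  0.38]
```

Request:
move_arm(
  deltas=[
    [[0,0,0,-0.008,0.035,0.02,0.0],[0,0,0,-0.017,0.071,0.05,0.0],[0,0,0,-0.017,0.071,0.085,0.0],[0,0,0,-0.017,0.071,0.11,0.0],[0,0,0,-0.017,0.071,0.11,0.0],[0,0,0,-0.017,0.071,0.11,0.0],[0,0,0,-0.017,0.071,0.11,0.0]],
  ],
)

```text
t: 2.32
eef_pos: [0.5543, -0.1078, 0.1424]
ee_rot: [-3.141, 0.002, 3.002]
force: [0.0, -0.3, 0.6]
width: 0.0003
```

```bash
python3 - <<'E'
from h import *
s,f=grab("wrist"); print(s["eef_pos"],s["force"]); cv2.imwrite("pics/w3.png",f["frame"])
s2,f2=grab("scene"); cv2.imwrite("pics/s3.png",cv2.resize(f2["frame"][90:270,180:380],None,fx=3,fy=3))
plan((.553,-.1075,.118),np.pi-.134)
E
```

```text
[ 0.55431494 -0.10779525  0.14235223] [ 0.00776867 -0.25379479  0.55533808]
t 2.42 turn [ 0.03  0.21 -0.31] shift [ 0.0017 -0.0003  0.0248] F [ 0.97 -0.41  0.58]
```

View pics/w3.png

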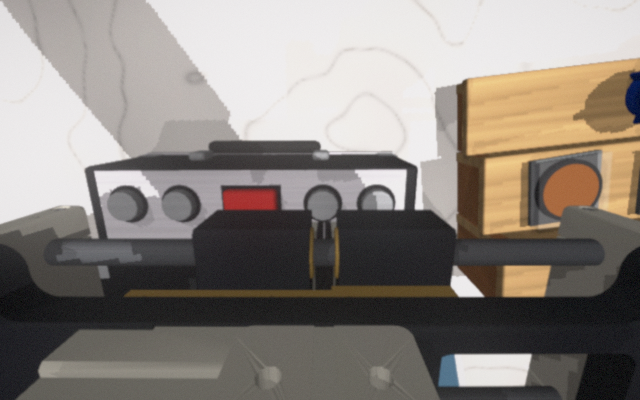

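View pics/s3.png

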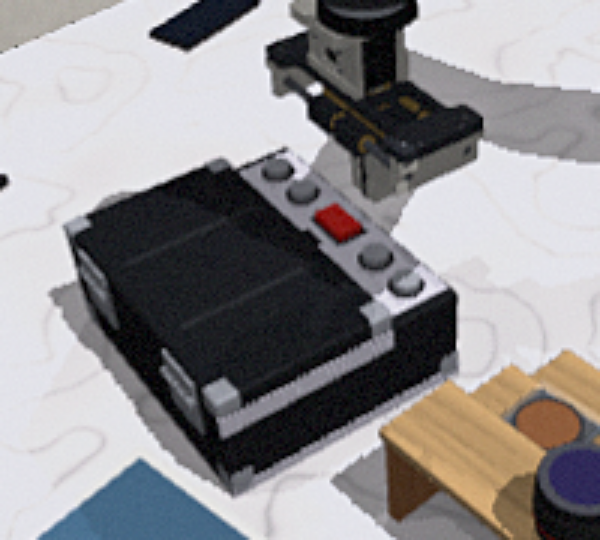

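```bash
python3 - <<'E'
from h import *
s,f=grab("wrist"); c=cam(s,f); K2=[.553,-.1075,.11]
print("key2 wrist px",proj(c,[K2,s["eef_pos"],[.545,-.167,.11],[.559,-.063,.11],[.531,-.271,.11]]).round(1))
s,f=grab("scene"); c=cam(s,f); print("scene crop px",((proj(c,[K2,s["eef_pos"]])-[180,90])*3).round(0))
E
```

```text
key2 wrist px [[321.5 203.1]
 [321.5 218.2]
 [247.8 203.6]
 [376.7 202.9]
 [119.5 204.2]]
scene crop px [[377. 250.]
 [375. 222.]]
```

Request:
move_arm(
  deltas=[
    [[0,0,0,0.001,0,0.015,0.0],[0,0,0,0.001,0,0.026,0.0],[0,0,0,0.001,0,0.028,0.0],[0,0,0,0.001,0,0.03,0.0],[0,0,0,0.001,0,0.03,0.0],[0,0,0,0.001,0,0.03,0.0]],
  ],
)

```text
t: 3.02
eef_pos: [0.5526, -0.1067, 0.1108]
ee_rot: [-3.142, 0.0, 3.003]
force: [-0.7, -0.8, -0.0]
width: 0.0005
```

Request:
move_arm(
  deltas=[
    [[0,0,0,0,0,0.001,0.0],[0,0,0,0,0,0.002,0.0],[0,0,0,0,0,0.003,0.0],[0,0,0,0,0,0.003,0.0]],
  ],
)

```text
t: 3.35
eef_pos: [0.5523, -0.1066, 0.1074]
ee_rot: [3.142, -0.0, 3.003]
force: [-0.1, -0.2, -0.3]
width: 0.0007
```

Request:
move_arm(
  deltas=[
    [[0,0,0,0,0,0.001,0.0],[0,0,0,0,0,0.002,0.0],[0,0,0,0,0,0.003,0.0],[0,0,0,0,0,0.003,0.0]],
  ],
)

```text
t: 3.68
eef_pos: [0.5521, -0.1067, 0.1042]
ee_rot: [-3.142, -0.0, 3.003]
force: [0.3, 0.3, 0.2]
width: 0.0007
```

Request:
move_arm(
  deltas=[
    [[0,0,0,0,0,0.001,0.0],[0,0,0,0,0,0.002,0.0],[0,0,0,0,0,0.003,0.0],[0,0,0,0,0,0.003,0.0]],
  ],
)

```text
t: 4.02
eef_pos: [0.5522, -0.1067, 0.1012]
ee_rot: [-3.142, -0.0, 3.003]
force: [-0.6, 0.2, -0.2]
width: 0.0003
```

Request:
move_arm(
  deltas=[
    [[0,0,0,0,0,0.001,0.0],[0,0,0,0,0,0.002,0.0],[0,0,0,0,0,0.003,0.0],[0,0,0,0,0,0.003,0.0]],
  ],
)

```text
t: 4.35
eef_pos: [0.5522, -0.1067, 0.0982]
ee_rot: [-3.142, -0.0, 3.003]
force: [0.4, -0.0, -1.0]
width: 0.0005
```

```bash
python3 - <<'E'
from h import *
s2,f2=grab("scene"); a=cv2.resize(f2["frame"][120:220,240:350],None,fx=5,fy=5,interpolation=cv2.INTER_CUBIC)
s,f=grab("wrist"); b=cv2.resize(f["frame"][150:300,90:460],None,fx=2,fy=2)
h=np.zeros((500+300,740,3),np.uint8); h[:500,:550]=a; h[500:,:]=b; cv2.imwrite("pics/c4.png",cv2.resize(h,(555,600)))
print(s["eef_pos"],s["force"])
E
```

```text
[ 0.55221327 -0.10665336  0.09831458] [-0.09443899  0.19892056 -0.06022686]
```

View pics/c4.png

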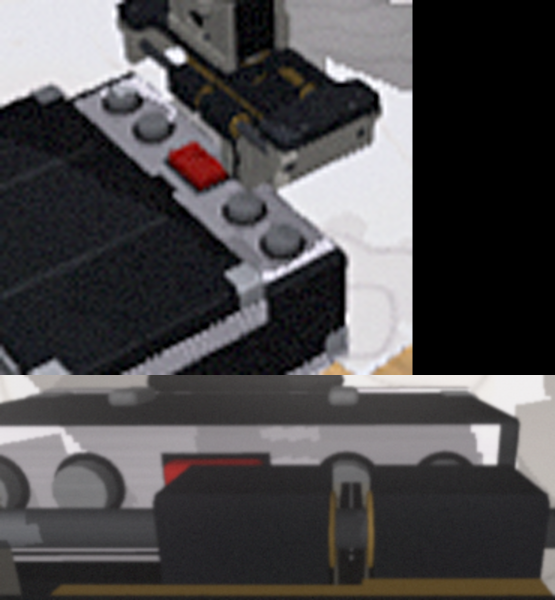

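The scene crop shows the finger close to key 2 at (245,208), but its tip may sit on the robot side of the key. The force is still zero at z = 0.098. I'll mark the predicted points on an enlarged crop.

```bash
python3 - <<'E'
from h import *
s,f=grab("scene"); c=cam(s,f); o=np.array([275,125]); k=10
a=cv2.resize(f["frame"][125:185,275:345],None,fx=k,fy=k,interpolation=cv2.INTER_CUBIC)
a=np.clip((a.astype(float)/255)**.7*255,0,255).astype(np.uint8)
for P,col in ((s["eef_pos"],(0,255,0)),(np.array(s["eef_pos"])+[0,0,.04],(255,255,0)),([.553,-.1075,.11],(255,0,255)),([.553,-.1075,.098],(0,0,255))):
    p=((proj(c,[P])[0]-o+.5)*k).astype(int); print(p); cv2.drawMarker(a,tuple(int(v) for v in p),col,cv2.MARKER_CROSS,16,1)
cv2.imwrite("pics/c5.png",a)
E
```

```text
[317 520]
[312 404]
[311 487]
[313 521]
```

View pics/c5.png

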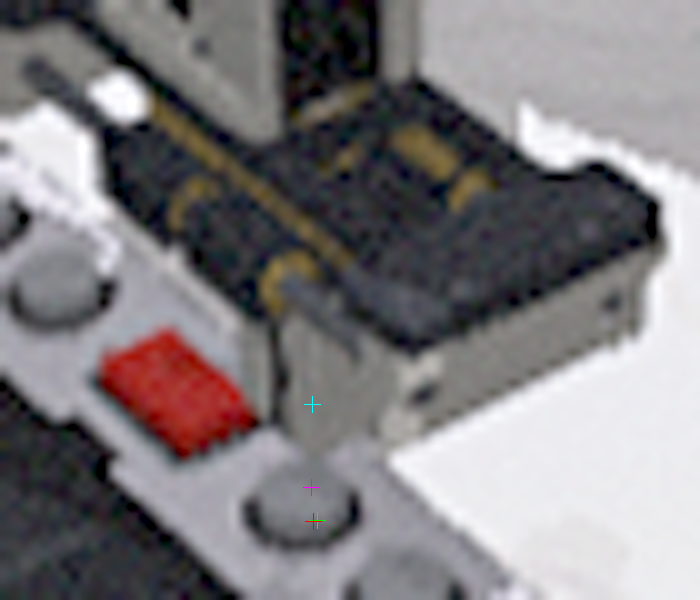

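Request:
move_arm(
  deltas=[
    [[0,0,0,0,0.002,0.001,0.0],[0,0,0,0,0.002,0.002,0.0],[0,0,0,0,0.002,0.002,0.0],[0,0,0,0,0.002,0.002,0.0]],
  ],
)

```text
t: 4.83
eef_pos: [0.5526, -0.1046, 0.0964]
ee_rot: [-3.142, -0.0, 3.003]
force: [-0.3, 1.5, 0.1]
width: 0.0006
```

Request:
move_arm(
  deltas=[
    [[0,0,0,0,0,0.001,0.0],[0,0,0,0,0,0.002,0.0],[0,0,0,0,0,0.002,0.0],[0,0,0,0,0,0.002,0.0]],
  ],
)

```text
t: 5.17
eef_pos: [0.5525, -0.1047, 0.0944]
ee_rot: [-3.142, -0.0, 3.003]
force: [-0.1, -0.1, -0.2]
width: 0.0007
```

```bash
python3 - <<'E'
from h import *
out=[]
for n,(x0,y0,w,h),k in (("wrist",(270,170,100,125),4),("scene",(275,125,70,90),5.5)):
    s,f=grab(n); c=cam(s,f); 
    a=cv2.resize(f["frame"][y0:y0+h,x0:x0+w],None,fx=k,fy=k,interpolation=cv2.INTER_CUBIC)
    a=np.clip((a.astype(float)/255)**.55*255,0,255).astype(np.uint8)
    Rt=R.from_euler("xyz",s["ee_rot"]).as_matrix()
    for t,col in (((0,0,0),(0,255,0)),((0,0,-.019),(255,255,0)),((0,0,-.04),(255,0,255)),((0,0,-.066),(0,0,255))):
        P=s["eef_pos"]+Rt@np.array(t); p=((proj(c,[P])[0]-[x0,y0]+.5)*k); print(n,t,p.round()); 
        cv2.drawMarker(a,tuple(int(v) for v in p),col,cv2.MARKER_CROSS,12,1)
    out.append(a)
H=max(a.shape[0] for a in out); out=[cv2.copyMakeBorder(a,0,H-a.shape[0],0,0,cv2.BORDER_CONSTANT) for a in out]
cv2.imwrite("pics/c6.png",np.hstack(out)); print(np.hstack(out).shape)
E
```

```text
wrist (0, 0, 0) [208. 195.]
wrist (0, 0, -0.019) [207. 233.]
wrist (0, 0, -0.04) [206. 286.]
wrist (0, 0, -0.066) [204. 373.]
scene (0, 0, 0) [177. 295.]
scene (0, 0, -0.019) [176. 265.]
scene (0, 0, -0.04) [174. 231.]
scene (0, 0, -0.066) [173. 188.]
(500, 785, 3)
```

View pics/c6.png

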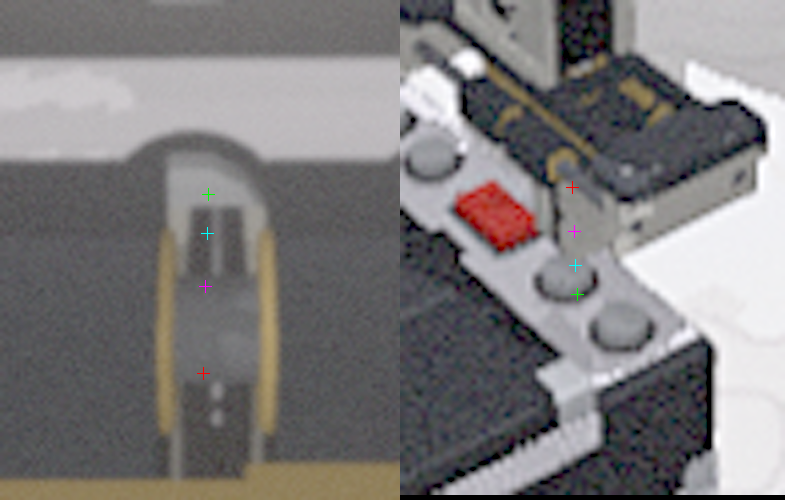

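The wrist crop shows the shut tips overlapping key 2's ring at crop (195,150). In the scene crop key 2 at (567,278) is still uncovered and up. So the fingers are above the key and the tops are lower than I modelled. I'll keep lowering in small steps and watch the force.

Request:
move_arm(
  deltas=[
    [[0,0,0,0,0,0.001,0.0],[0,0,0,0,0,0.002,0.0],[0,0,0,0,0,0.003,0.0]],
  ],
)

```text
t: 5.52
eef_pos: [0.5525, -0.1047, 0.0913]
ee_rot: [-3.142, -0.0, 3.003]
force: [-0.5, -0.1, 0.7]
width: 0.0003
```

Request:
move_arm(
  deltas=[
    [[0,0,0,0,0,0.001,0.0],[0,0,0,0,0,0.002,0.0],[0,0,0,0,0,0.003,0.0]],
  ],
)

```text
t: 5.77
eef_pos: [0.5526, -0.1047, 0.0883]
ee_rot: [-3.142, -0.0, 3.003]
force: [-0.9, -0.4, -0.3]
width: 0.0003
```

```bash
python3 - <<'E'
from h import *
def red(im,roi):
    x0,y0,x1,y1=roi; hsv=cv2.cvtColor(im[y0:y1,x0:x1],cv2.COLOR_BGR2HSV)
    m=cv2.inRange(hsv,(0,150,60),(8,255,255))|cv2.inRange(hsv,(172,150,60),(180,255,255))
    n,l,st,ce=cv2.connectedComponentsWithStats(m); i=1+np.argmax(st[1:,4]); return ce[i]+[x0,y0],st[i]
st=monitor.get_state()
s,ft=grab("top"); s,fs=grab("scene"); s,fw=grab("wrist")
cw=lambda pos,rot: cam({"eef_pos":np.array(pos),"ee_rot":rot},fw)
V={"top":(cam(s,ft),red(cv2.imread("pics/top0.png"),(360,215,400,250))),
"scene":(cam(s,fs),red(cv2.imread("pics/scene0.png"),(275,150,310,178))),
"w2":(cw([0.52656,-0.17462,0.25036],[-3.1415,-.0003,3.00385]),red(cv2.imread("pics/w2.png"),(300,172,360,214))),
"w3":(cw([0.55431,-0.1078,0.14235],[-3.141,.002,3.002]),red(cv2.imread("pics/w3.png"),(210,170,300,210)))}
def tri(names):
    A=np.zeros((3,3));b=np.zeros(3)
    for n in names:
        c,(px,_)=V[n]; q=ray_plane(c,[px],0)[0]-c[3]; q/=np.linalg.norm(q); M=np.eye(3)-np.outer(q,q); A+=M;b+=M@c[3]
    return np.linalg.solve(A,b)
for n in V: print(n,V[n][1][0].round(1),V[n][1][1])
for g in (["top","scene"],["w2","w3"],["w2","scene"],["w3","scene"],["top","w2"],["top","w3"],list(V)): print(g,tri(g).round(4))
for z in (.06,.07,.08,.09,.1,.11): print(z,[ray_plane(V[n][0],[V[n][1][0]],z)[0][:2].round(4) for n in V])
E
```

```text
top [379.3 231.5] [  9  10  21  14 236]
scene [292.3 163.7] [ 10   8  15  13 106]
w2 [331.  194.5] [ 13  13  37  20 704]
w3 [249.4 199.6] [  13   19   54   21 1035]
['top', 'scene'] [ 0.5472 -0.1673  0.1057]
['w2', 'w3'] [ 0.5446 -0.1669  0.1057]
['w2', 'scene'] [ 0.5471 -0.1673  0.1056]
['w3', 'scene'] [ 0.5442 -0.1691  0.1022]
['top', 'w2'] [ 0.547  -0.1671  0.1049]
['top', 'w3'] [ 0.5471 -0.1701  0.0909]
['top', 'scene', 'w2', 'w3'] [ 0.5459 -0.1675  0.1043]
0.06 [array([ 0.5512, -0.1731]), array([ 0.5111, -0.2118]), array([ 0.5583, -0.1674]), array([ 0.553 , -0.1806])]
0.07 [array([ 0.5503, -0.1718]), array([ 0.5191, -0.2021]), array([ 0.5558, -0.1673]), array([ 0.5507, -0.1775])]
0.08 [array([ 0.5494, -0.1705]), array([ 0.527 , -0.1924]), array([ 0.5532, -0.1672]), array([ 0.5484, -0.1744])]
0.09 [array([ 0.5485, -0.1692]), array([ 0.5349, -0.1827]), array([ 0.5507, -0.1671]), array([ 0.546 , -0.1714])]
0.1 [array([ 0.5476, -0.1678]), array([ 0.5429, -0.173 ]), array([ 0.5482, -0.167 ]), array([ 0.5437, -0.1683])]
0.11 [array([ 0.5466, -0.1665]), array([ 0.5508, -0.1633]), array([ 0.5457, -0.167 ]), array([ 0.5414, -0.1652])]
```

Triangulation from four views agrees on tops at about z = 0.105. The scene shows the finger ends roughly 25–30 mm short of the reported TCP, so contact is still below the current height. I'll carry on down in force-watched steps.

Request:
move_arm(
  deltas=[
    [[0,0,0,0,0,0.001,0.0],[0,0,0,0,0,0.002,0.0],[0,0,0,0,0,0.003,0.0]],
  ],
)

```text
t: 6.17
eef_pos: [0.5526, -0.1047, 0.0854]
ee_rot: [3.142, 0.0, 3.003]
force: [-0.3, -0.1, 0.0]
width: 0.0005
```

Request:
move_arm(
  deltas=[
    [[0,0,0,0,0,0.001,0.0],[0,0,0,0,0,0.002,0.0],[0,0,0,0,0,0.003,0.0]],
  ],
)

```text
t: 6.42
eef_pos: [0.5526, -0.1047, 0.0823]
ee_rot: [-3.142, -0.0, 3.003]
force: [0.8, -0.1, -0.2]
width: 0.0003
```

```bash
python3 - <<'E'
from h import *
out=[]
for n,(x0,y0,w,h),k in (("wrist",(260,170,120,110),3.5),("scene",(275,125,70,80),5)):
    s,f=grab(n)
    a=cv2.resize(f["frame"][y0:y0+h,x0:x0+w],None,fx=k,fy=k,interpolation=cv2.INTER_CUBIC)
    out.append(np.clip((a.astype(float)/255)**.55*255,0,255).astype(np.uint8))
H=max(a.shape[0] for a in out); out=[cv2.copyMakeBorder(a,0,H-a.shape[0],0,0,cv2.BORDER_CONSTANT) for a in out]
cv2.imwrite("pics/c7.png",np.hstack(out)); print(s["eef_pos"],s["force"])
E
```

```text
[ 0.55244483 -0.10467539  0.08213248] [ 0.55812234 -0.52060944  0.59828153]
```

View pics/c7.png

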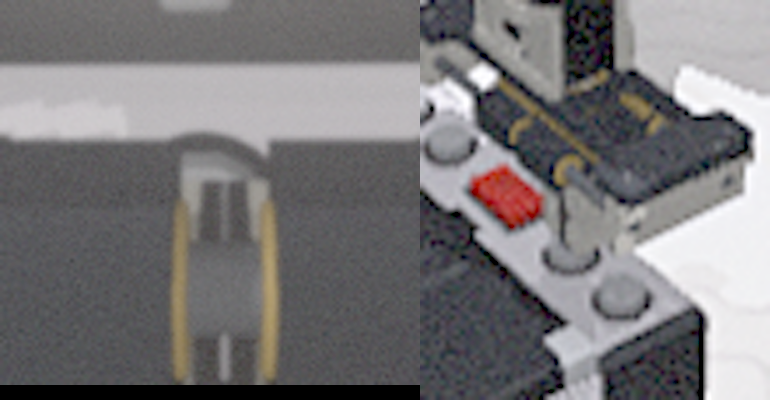

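The finger end now overlaps key 2's rear half in the scene view, almost touching it, and key 2 still looks up. I'll use finer steps.

Request:
move_arm(
  deltas=[
    [[0,0,0,0,0,0.001,0.0],[0,0,0,0,0,0.002,0.0],[0,0,0,0,0,0.003,0.0]],
  ],
)

```text
t: 6.77
eef_pos: [0.5526, -0.1047, 0.0794]
ee_rot: [3.142, -0.0, 3.003]
force: [0.5, 0.3, 0.3]
width: 0.0004
```

Request:
move_arm(
  deltas=[
    [[0,0,0,0,0,0.001,0.0],[0,0,0,0,0,0.002,0.0],[0,0,0,0,0,0.003,0.0]],
  ],
)

```text
t: 7.02
eef_pos: [0.5526, -0.1047, 0.0765]
ee_rot: [-3.142, 0.0, 3.003]
force: [-0.9, 0.7, 2.8]
width: 0.0005
```

Contact: 2.8 N at a reported z of 0.0765. I'll press on in small steps to the stop.

Request:
move_arm(
  deltas=[
    [[0,0,0,0,0,0.001,0.0],[0,0,0,0,0,0.002,0.0],[0,0,0,0,0,0.003,0.0],[0,0,0,0,0,0.004,0.0]],
  ],
)

```text
t: 7.35
eef_pos: [0.5526, -0.1047, 0.0725]
ee_rot: [-3.142, 0.0, 3.003]
force: [-1.3, 0.3, 3.1]
width: 0.0004
```

Request:
move_arm(
  deltas=[
    [[0,0,0,0,0,0.001,0.0],[0,0,0,0,0,0.002,0.0]],
  ],
)

```text
t: 7.52
eef_pos: [0.5526, -0.1047, 0.0704]
ee_rot: [-3.142, 0.0, 3.003]
force: [-0.3, 0.3, 3.0]
width: 0.0005
```

Request:
move_arm(
  deltas=[
    [[0,0,0,0,0,0.001,0.0],[0,0,0,0,0,0.001,0.0]],
  ],
)

```text
t: 7.68
eef_pos: [0.5525, -0.1047, 0.0693]
ee_rot: [-3.142, -0.0, 3.003]
force: [-0.3, -0.9, 0.8]
width: 0.0003
```

Request:
move_arm(
  deltas=[
    [[0,0,0,0,0,0.001,0.0],[0,0,0,0,0,0.001,0.0]],
  ],
)

```text
t: 7.85
eef_pos: [0.5526, -0.1047, 0.0691]
ee_rot: [-3.141, 0.0, 3.003]
force: [-3.3, 1.2, 7.9]
width: 0.0007
```

Request:
move_arm(
  deltas=[
    [[0,0,0,0,0,0.001,0.0],[0,0,0,0,0,0.001,0.0]],
  ],
)

```text
t: 8.02
eef_pos: [0.5527, -0.1047, 0.0689]
ee_rot: [-3.141, 0.001, 3.004]
force: [-5.4, 3.1, 15.5]
width: 0.0006
```

Key 2 is on its stop: about 8 mm of travel at 3 N, then 8 to 15 N at z = 0.069. So the tips touch an up key at a reported z of about 0.077. Next I'll lift and go across to the far-right key.

Request:
move_arm(
  deltas=[
    [[0,0,0,0,0,-0.015,0.0],[0,0,0,0,0,-0.03,0.0],[0,0,0,-0.001,-0.04,-0.03,0.0],[0,0,0,-0.002,-0.08,-0.03,0.0],[0,0,0,-0.003,-0.12,-0.03,0.0],[0,0,0,-0.003,-0.15,-0.03,0.0],[0,0,0,-0.003,-0.165,-0.03,0.0],[0,0,0,-0.003,-0.165,-0.03,0.0],[0,0,0,-0.003,-0.165,-0.03,0.0],[0,0,0,-0.003,-0.165,-0.03,0.0]],
  ],
)

```text
t: 8.85
eef_pos: [0.5327, -0.2682, 0.0972]
ee_rot: [3.141, -0.0, 3.003]
force: [-0.2, 0.2, 0.1]
width: 0.0001
```

```bash
python3 - <<'E'
from h import *
s,f=grab("wrist"); out=[f["frame"][150:260,100:500]]
s,g=grab("scene"); a=cv2.resize(g["frame"][130:210,250:350],(700,560),interpolation=cv2.INTER_CUBIC)
h=np.zeros((600,760,3),np.uint8); h[:400,:500]=cv2.resize(a,(500,400)); h[400:600,:727]=cv2.resize(out[0],(727,200)); cv2.imwrite("pics/c8.png",h); print(s["eef_pos"])
plan((.533,-.269,.079),np.pi-.134)
E
```

```text
[ 0.53285457 -0.26780266  0.09728441]
t 8.95 turn [ 0.01 -0.   -0.2 ] shift [-0.0002 -0.0014  0.0184] F [ 0.56 -0.06 -0.85]
```

View pics/c8.png

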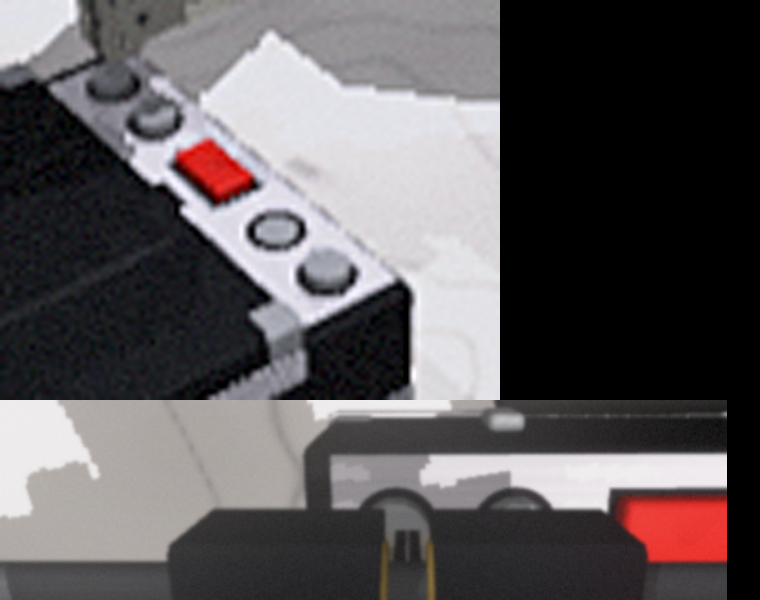

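Key 2 now sits flush with a dark ring all round, at (277,230). The fingers hang over key 4, about 2 mm too far left. I'll correct that and press.

Request:
move_arm(
  deltas=[
    [[0,0,0,0,-0.002,0.01,0.0],[0,0,0,0,-0.002,0.018,0.0],[0,0,0,0,-0.002,0.02,0.0],[0,0,0,0,-0.002,0.021,0.0],[0,0,0,0,-0.002,0.022,0.0],[0,0,0,0,-0.002,0.022,0.0]],
  ],
)

```text
t: 9.45
eef_pos: [0.5324, -0.2703, 0.0753]
ee_rot: [3.142, -0.0, 3.003]
force: [-0.1, -0.4, -0.8]
width: 0.0005
```

Request:
move_arm(
  deltas=[
    [[0,0,0,0,0,0.001,0.0],[0,0,0,0,0,0.002,0.0],[0,0,0,0,0,0.003,0.0],[0,0,0,0,0,0.004,0.0],[0,0,0,0,0,0.005,0.0]],
  ],
)

```text
t: 9.87
eef_pos: [0.5326, -0.2705, 0.0705]
ee_rot: [3.142, 0.0, 3.003]
force: [0.2, 1.2, 3.4]
width: 0.0004
```

Request:
move_arm(
  deltas=[
    [[0,0,0,0,0,0.001,0.0],[0,0,0,0,0,0.001,0.0]],
  ],
)

```text
t: 10.03
eef_pos: [0.5325, -0.2705, 0.0693]
ee_rot: [3.142, 0.0, 3.003]
force: [0.6, 0.8, 0.8]
width: 0.0002
```

Request:
move_arm(
  deltas=[
    [[0,0,0,0,0,0.001,0.0],[0,0,0,0,0,0.001,0.0]],
  ],
)

```text
t: 10.2
eef_pos: [0.5326, -0.2706, 0.0691]
ee_rot: [-3.141, 0.0, 3.003]
force: [-1.8, 1.3, 6.6]
width: 0.0004
```

Request:
move_arm(
  deltas=[
    [[0,0,0,0,0,0.001,0.0],[0,0,0,0,0,0.001,0.0]],
  ],
)

```text
t: 10.37
eef_pos: [0.5326, -0.2706, 0.069]
ee_rot: [-3.141, 0.001, 3.004]
force: [-4.0, 4.5, 14.1]
width: 0.0008
```

Key 4 is on its stop, and the force profile matches key 2. Now the far-left key, 210 mm along +y.

Request:
move_arm(
  deltas=[
    [[0,0,0,0,0,-0.015,0.0],[0,0,0,0,0,-0.03,0.0],[0,0,0,0,0.04,-0.03,0.0],[0,0,0,0,0.08,-0.03,0.0],[0,0,0,0,0.12,-0.03,0.0],[0,0,0,0,0.16,-0.03,0.0],[0,0,0,0,0.195,-0.03,0.0],[0,0,0,0,0.21,-0.03,0.0],[0,0,0,0,0.21,-0.03,0.0],[0,0,0,0,0.21,-0.02,0.0],[0,0,0,0,0.21,-0.013,0.0],[0,0,0,0,0.21,-0.013,0.0]],
  ],
)

```text
t: 11.37
eef_pos: [0.5598, -0.0635, 0.0781]
ee_rot: [-3.141, -0.003, 3.001]
force: [-0.5, -0.1, 0.0]
width: 0.0003
```

```bash
python3 - <<'E'
from h import *
s,f=grab("wrist"); out=[f["frame"][150:260,100:500]]
s,g=grab("scene"); a=g["frame"][130:210,250:350]
h=np.zeros((600,760,3),np.uint8); h[:400,:500]=cv2.resize(a,(500,400),interpolation=cv2.INTER_CUBIC); h[400:600,:727]=cv2.resize(out[0],(727,200)); cv2.imwrite("pics/c9.png",h); print(s["eef_pos"],s["force"])
E
```

```text
[ 0.56021174 -0.06368145  0.07886229] [ 0.66659563  0.63342445 -0.49852387]
```

View pics/c9.png

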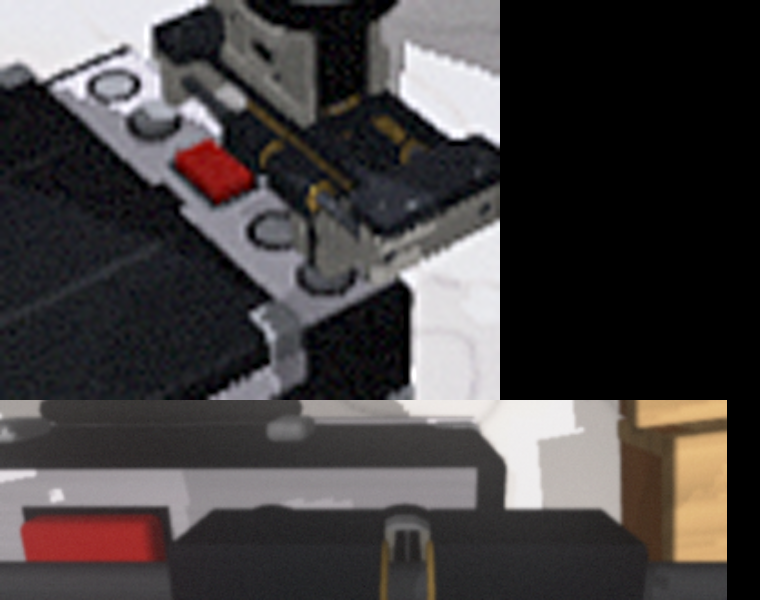

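Key 4 is down, with a ring around it at (113,85), and so is key 2. Key 3 is still up at (154,120). The fingers are centred on key 1. Pressing it now.

Request:
move_arm(
  deltas=[
    [[0,0,0,0,0,0.002,0.0],[0,0,0,0,0,0.004,0.0],[0,0,0,0,0,0.005,0.0],[0,0,0,0,0,0.006,0.0],[0,0,0,0,0,0.007,0.0],[0,0,0,0,0,0.008,0.0],[0,0,0,0,0,0.009,0.0]],
  ],
)

```text
t: 12.05
eef_pos: [0.5617, -0.0626, 0.0716]
ee_rot: [3.142, 0.001, 3.003]
force: [0.8, -2.3, 2.5]
width: 0.0004
```

Request:
move_arm(
  deltas=[
    [[0,0,0,0,0,0.001,0.0],[0,0,0,0,0,0.001,0.0]],
  ],
)

```text
t: 12.22
eef_pos: [0.5617, -0.0624, 0.0704]
ee_rot: [3.141, 0.0, 3.003]
force: [0.7, -1.1, 2.2]
width: 0.0007
```

Request:
move_arm(
  deltas=[
    [[0,0,0,0,0,0.001,0.0],[0,0,0,0,0,0.001,0.0]],
  ],
)

```text
t: 12.38
eef_pos: [0.5616, -0.0624, 0.0693]
ee_rot: [3.141, 0.0, 3.003]
force: [0.9, -1.3, 2.8]
width: 0.0002
```

Request:
move_arm(
  deltas=[
    [[0,0,0,0,0,0.001,0.0],[0,0,0,0,0,0.001,0.0]],
  ],
)

```text
t: 12.55
eef_pos: [0.5617, -0.0624, 0.0691]
ee_rot: [3.142, 0.0, 3.003]
force: [-1.3, -0.9, 7.3]
width: 0.0006
```

Request:
move_arm(
  deltas=[
    [[0,0,0,0,0,0.001,0.0],[0,0,0,0,0,0.001,0.0]],
  ],
)

```text
t: 12.72
eef_pos: [0.5617, -0.0624, 0.0689]
ee_rot: [-3.142, 0.001, 3.004]
force: [-4.7, -0.1, 14.8]
width: 0.0005
```

Key 1 is down. Next is the latch: 105 mm back along y, with the press offset 4 mm towards the robot to leave room for the lid.

Request:
move_arm(
  deltas=[
    [[0,0,0,0,0,-0.015,0.0],[0,0,0,0,0,-0.03,0.0],[0,0,0,0.004,-0.035,-0.03,0.0],[0,0,0,0.004,-0.07,-0.03,0.0],[0,0,0,0.004,-0.1,-0.03,0.0],[0,0,0,0.004,-0.105,-0.03,0.0],[0,0,0,0.004,-0.105,-0.03,0.0],[0,0,0,0.004,-0.105,-0.02,0.0],[0,0,0,0.004,-0.105,-0.014,0.0],[0,0,0,0.004,-0.105,-0.014,0.0],[0,0,0,0.004,-0.105,-0.014,0.0]],
  ],
)

```text
t: 13.63
eef_pos: [0.5426, -0.165, 0.0805]
ee_rot: [-3.141, -0.002, 3.004]
force: [-0.5, -0.1, 0.1]
width: 0.0008
```

```bash
python3 - <<'E'
from h import *
s,f=grab("wrist"); out=[f["frame"][150:260,100:500]]
s,g=grab("scene"); a=g["frame"][130:210,250:350]
h=np.zeros((600,760,3),np.uint8); h[:400,:500]=cv2.resize(a,(500,400),interpolation=cv2.INTER_CUBIC); h[400:600,:727]=cv2.resize(out[0],(727,200)); cv2.imwrite("pics/c10.png",h); print(s["eef_pos"],s["force"])
E
```

```text
[ 0.54297469 -0.16510476  0.08099739] [ 0.09790865  0.30872753 -0.36309412]
```

View pics/c10.png

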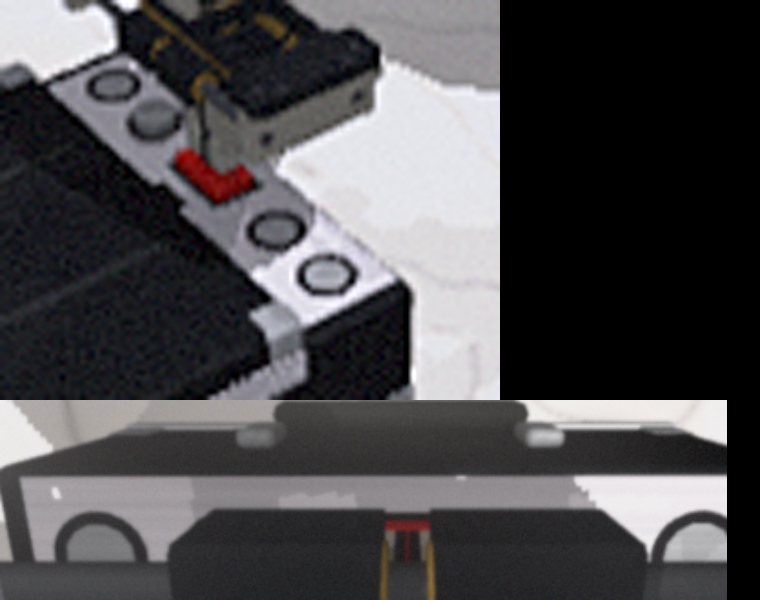

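Keys 1, 2 and 4 are down and key 3 is up. The fingers are over the latch. I'll press about 6.5 mm and then retreat up and towards the robot, all in one call.

Request:
move_arm(
  deltas=[
    [[0,0,0,0,0,0.004,0.0],[0,0,0,0,0,0.006,0.0],[0,0,0,0,0,0.008,0.0],[0,0,0,0,0,0.0095,0.0],[0,0,0,0,0,0.0108,0.0],[0,0,0,0,0,0.0108,0.0],[0,0,0,0.0,0,-0.005,0.0],[0,0,0,0.03,0,-0.015,0.0],[0,0,0,0.065,0,-0.035,0.0],[0,0,0,0.095,0,-0.06,0.0],[0,0,0,0.11,0,-0.09,0.0],[0,0,0,0.11,0,-0.12,0.0]],
  ],
)

```text
t: 14.73
eef_pos: [0.4301, -0.1506, 0.2023]
ee_rot: [3.141, -0.002, 3.003]
force: [1.7, -0.1, -0.5]
width: 0.0008
```

Request:
move_arm(
  deltas=[
    [[0,0,0,0,0,-0.02,0.0],[0,0,0,0,0,-0.02,0.0],[0,0,0,0,0,-0.02,0.0],[0,0,0,0,0,-0.02,0.0],[0,0,0,0,0,-0.02,0.0],[0,0,0,0,0,-0.02,0.0],[0,0,0,0,0,-0.02,0.0],[0,0,0,0,0,-0.02,0.0],[0,0,0,0,0,-0.02,0.0],[0,0,0,0,0,-0.02,0.0]],
  ],
)

```text
t: 15.57
eef_pos: [0.434, -0.1508, 0.2212]
ee_rot: [-3.141, -0.0, 3.003]
force: [0.8, -0.8, -0.3]
width: 0.0008
```

```bash
python3 - <<'E'
from h import *
s,g=grab("scene"); _,t=grab("top"); h=np.vstack([g["frame"][60:330,150:470],t["frame"][100:290,140:460]]); cv2.imwrite("pics/c11.png",cv2.resize(h,None,fx=1.3,fy=1.3)); print(s["t"],s["eef_pos"],s["force"])
E
```

```text
15.5667 [ 0.43404949 -0.15075871  0.22124686] [ 0.79867703 -0.75265156 -0.31167836]
```

View pics/c11.png

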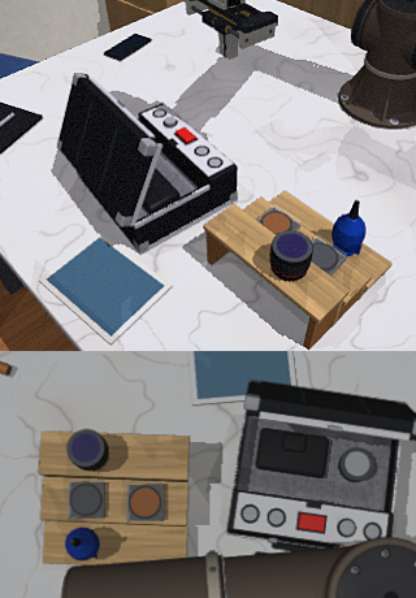

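The lid is up, keys 1, 2 and 4 are down with key 3 up, and the lens, filters and blower haven't moved. The arm is clear. I'll let it settle for a moment and hand in.

Request:
move_arm(
  deltas=[
    [[0,0,0,0,0,0,0.0],[0,0,0,0,0,0,0.0],[0,0,0,0,0,0,0.0],[0,0,0,0,0,0,0.0],[0,0,0,0,0,0,0.0],[0,0,0,0,0,0,0.0],[0,0,0,0,0,0,0.0],[0,0,0,0,0,0,0.0]],
  ],
)

```text
t: 16.33
eef_pos: [0.4341, -0.1508, 0.2215]
ee_rot: [-3.142, 0.0, 3.003]
force: [0.2, 0.8, 0.6]
width: 0.0007
```

```bash
python3 - <<'E'
from h import *
s=monitor.get_state(); print(s["t"],s["force"],abs(s["qd"]).max()); print(arm.job_done())
E
```

```text
16.3333 [0.20815783 0.75319473 0.62325526] 0.0015824026956661613
the job is handed in; nothing more can be done
None
```

The case is open: I pressed second from left, far right, then far left, each to its stop, then the red latch. The lid sprang up by itself, and I handed the job in at 16.3 s.

- **Presses:** each key moved at about 3 N. I stopped once the force had risen to 14–16 N on the key's stop.
- **Last picture:** the lid is up, and the lens, filters and blower are where they were. The three code keys are down and the third key is still up. The arm stands clear, still and reading about zero force.
- **Disagreed:** the tips touched the keys at a reported TCP height of about 0.077 m. The given sizes say 0.110 m, and the camera measurements came to about 0.105 m. The scene camera also showed the fingers ending about 25–30 mm short of the reported TCP. I worked by contact force from there; the cause is not resolved.
- **Not measured:** I did not read the lid's final angle, and the force during the latch press itself was not logged. I viewed 12 pictures, two over the budget of 10.

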